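# Serve a walnut from the nut carousel

### The job

On the snack-shop counter, turn the nut carousel by its centre grip until the compartment with the walnut (the biggest, round nut) faces the spout, then lift the back handle to tip the carousel so that the walnut rolls out into the catch tray, and lower it back to level. The other nuts must stay in the carousel, and the nuts must not be touched with the gripper.

Things in the scene. Friction and masses are not known exactly. Their poses are not given: they have to be found in the camera images.
- stand: The nut carousel, fixed. Origin on the counter under the middle of its round pan; x towards the spout and catch tray, z up. White pan: floor 150 mm above the counter, inner radius 106, rim 32 high with one gap 86 wide at +x, where a spout rising 8 deg reaches to x = 166. Catch tray, fixed: x 112 to 303, y -78 to 78, floor 16 up. Two uprights at y = +-127, up to 165 mm.
- wheel_grip (a point): Upright dark wooden bar on the wheel's hub in the middle of the pan, 60 mm long, 16 wide, 36 high, top 231 above the counter. This point is on the wheel's axis 16 mm below the bar's top (215 above the counter), a good height to pinch it across its width. x runs along the bar, z up. Compartment centres lie at 0, +-72 and +-144 deg about z from this x.
- wheel (a joint): Wheel angle, rad, anticlockwise from above; no stops, stays where left (friction 0.06 N m). 5 vanes, 30 mm high, part the pan into 5 compartments of 72 deg and push the nuts along its floor. At 0 an empty compartment is exactly at the spout; the walnut is in one of its two neighbours. Its compartment is at the spout when its centre points along the stand's x (10 deg off still works).
- handle (a point): Middle of the tipping handle, a straight dark wooden bar at the back of the pan, opposite the spout, 150 mm above the counter and 170 mm behind the pan's middle when level. Bar 18 mm wide, 16 high, along this point's x axis, running from 60 mm in front of it (the rim) to 35 mm behind it. Pinch it across its width and lift in an arc about the pan's hinge.
- pan (a joint): Tip of the pan, rad: 0 level (lower stop), 0.62 fully tipped, spout down (upper stop). The hinge axis runs along the stand's y, 150 mm above the stand's origin. Lifting takes 2 to 5 N at the handle; a spring returns it to level when let go. The nut at the spout stays while level and rolls out from about 0.3 rad: tip to 0.5 to 0.6 and wait a second.
- walnut_center (a point): Centre of the walnut: the biggest nut, a round brown ridged shell, 38 mm in diameter, 14 g, resting on the pan's floor in one of the compartments, about 70 mm from the wheel's axis.
- smallnut_center (a point): Centre of the small round nut, 24 mm in diameter, brown, in another compartment. It must stay in the carousel.
- longnut_center (a point): Centre of the long nut, 46 mm long and 22 mm thick, brown, in a third compartment. It must stay in the carousel.
Not all that is in view belongs to the job. What is shaped like the part that bears walnut_center but purple is not meant. Leave any white look-alike of the part that bears longnut_center alone.

How it is judged (in metres and radians):
On the way, in this order (a step that is already met when the one before it is completed fails the run):
1. the walnut's compartment has been turned to the spout with the carousel level (x of walnut_center in the frame of stand above 0.03 m and y of walnut_center in the frame of stand between -0.045 and 0.045 m and height (world z) of walnut_center above 0.14 m and angle between wheel_grip's own z axis and vertical below 0.14 rad), for 0.2 s.
2. the carousel has been tipped (angle between wheel_grip's own z axis and vertical above 0.25 rad), for 0.05 s.
At the end, for the whole second after the job is handed in: the walnut lies at rest (under 50 mm/s) in the catch tray, the small nut and the long nut are still in the pan, and the carousel is back to level (within 8 degrees) (x of walnut_center in the frame of stand between 0.11 and 0.305 m and y of walnut_center in the frame of stand between -0.08 and 0.08 m and height (world z) of walnut_center below 0.06 m and linear speed of walnut below 0.05 m/s and horizontal distance between each of smallnut_center, longnut_center and stand below 0.115 m and height (world z) of smallnut_center between 0.14 and 0.2 m and height (world z) of longnut_center between 0.14 and 0.2 m and angle between wheel_grip's own z axis and vertical below 0.14 rad); the robot touches nothing.
It fails at once if one of the other nuts leaves the carousel ((height (world z) of smallnut_center below 0.06 m or horizontal distance between smallnut_center and stand above 0.15 m) or (height (world z) of longnut_center below 0.06 m or horizontal distance between longnut_center and stand above 0.15 m)).
It fails at once if the gripper touches a nut (contact force between the fingers and walnut above 0.3 N or contact force between the fingers and smallnut above 0.3 N or contact force between the fingers and longnut above 0.3 N).
It also fails if it takes over 51 s, if anything falls off the work surface, if the arm or the gripper's body presses on something with over 40 N, if the wrist force passes 120 N, or if a joint passes its speed limit or range.

### The arm

A 7-joint arm with a two-finger parallel gripper is mounted at the origin on the work surface. World frame = base frame: x ahead of the robot, y to its left, z up, the work surface at z = 0. Lengths are in m, angles in degrees, forces in N, time in s.
With the tool pointing down it reaches from about 0.425 to 0.875 m from the base axis. Payload 8.4 kg.
Tool frame: the origin (TCP) lies on the centre line of the jaws, within the pads' length; the fingertips stand 11 mm ahead of it and the grasp point (between the pads) lies 8 mm behind it; z points along the fingers, y is the direction in which the jaws open and shut (so a half turn about z gives the same grasp; the last joint's range is limited). The gripper opens to 85 mm and grips with 20 to 120 N. Pads are 22 mm wide; open, the fingers measure 114 mm over their backs; the gripper's body (76 mm by 85 mm) begins 54 mm behind the grasp point. The pads swing forward as they close: fully open they stand 13 mm farther back than shut.
Start: joints at [66.738, 19.091, 2.286, 83.961, -0.768, 76.965, -3.352], TCP at [0.196, -0.62, 0.242] pointing down, gripper open.
Joint ranges: [-147.57, 147.57], [-21.85, 119.76], [-74.77, 79.35], [14.55, 137.4], [-85.83, 265.84], [4.83, 119.75], [-152.11, 152.11]. Speed limits (degrees/s): [127.2, 127.2, 159.86, 159.86, 180, 180, 180].

### API

Orientations are given as a 3x3 rotation matrix whose columns are the frame's x, y, z axes.
In Python, from bench import status, viewer, order, nets gives the robot as it stands.
- The arm moves only by the tool send_rows, never from a script. Its argument "increments" is a list of rows, each an object with "translation": the shift along the tool's x, y, z in units of 40 mm (1.0 is 40 mm), a list of three; "delta_rot": the turn, a rotation vector about the tool's x, y, z in units of 6 degrees (1.0 is 6 degrees), a list of three. In form: [{"translation": [dx, dy, dz], "delta_rot": [ax, ay, az]}, ...]. A call has 1 to 20 rows; each row is the pose to reach, as a shift and turn from the pose commanded when the call began, along the tool's axes at that moment; what a row does not reach only later rows make up. A row lasts 1/8 s, in which the tool goes at most 62.5 mm and 10.7 degrees, less where a joint would pass 70% of its speed; a pose out of reach is approached as far as the arm can. A call with a gripper value outside its range is refused whole. "grip" is the opening, from 0 (shut) to 1 (fully open), set as the call begins (left out, the last holds). The fingers move at their own pace and stop on an object; "squeeze" is the grip in N (left out, the last holds). Time passes only in rows, so rows that repeat a pose let the fingers close. It gives the time, the measured TCP pose, the force and the opening at its end, in the units of the state.
- status.sense(): the state, without advancing time (a new reading comes with each control period).
- viewer.grab_frame(name): name is "scene" or "top" or "wrist"; returns the picture (420x560x3 uint8, blue, green, red); there is no depth.
- viewer.camera_params(name): a dict with "intrinsics" (3x3 intrinsics, pixels), "extrinsics" (4x4, takes a point from camera to world coordinates); the wrist camera has in their place "T_tool_cam" (4x4, takes a point from camera to tool coordinates, whose origin is the TCP and whose axes are the flange's). Camera axes: x right, y down, z forward; pixel columns grow to the right and rows downward; lengths in m; the calibration is good to about 2 mm. The wrist camera is an equidistant fisheye: a pixel r from the principal point sees the ray r / f radians off the axis. A picture is of the moment at which its call begins: read the wrist's pose just before it. camera_params takes no time and is no camera call.
- order.sign_off(): hands the job in, once; it reports no verdict.
Trained networks look in the newest picture that a camera, given by its name, has taken for a name from the list of things; names that differ only in an ending like _2 or _b are one class to them, and where a whole thing is asked for, a point or a joint stands for the part that bears it (a point fixed in the world has none). Each returns a list of dicts, best first, with "score" (0 to 1); they miss things now and then, are a little off and sometimes report something else, mostly with a low value. They report only what shows in the picture. A call takes as long as a camera call. They do not tell look-alikes from the thing itself.
- nets.look_for(camera, label): "extent" ([left, top, width, height] in pixels, round what is visible of it).
- nets.regions_of(camera, label): "mask" (420x560 bool, what is visible of it) and "extent" ([left, top, width, height] in pixels, round what is visible of it).
The state is a dict: "clock": time; "q": joint angles; "joint_vel": joint speeds; "tau": joint torques, N m; "tcp_pos": TCP position; "ee_rot": TCP orientation; "wrist_force": force on the tool from outside, world axes, zero at the start; "moment": the same for the moment, N m; "opening": finger opening in m.
Only numpy, scipy, OpenCV 4.12 (cv2) and the standard library are available. Lean on these libraries where they do the work, as an engineer would, in place of code of your own. Each camera call takes 0.05 s, during which the arm holds its last target. There are 200 camera calls.

## Working session

There is one attempt and no reset: what is moved stays moved. The work goes in short steps, Python scripts to look and compute and a tool call to move; the robot and the scene stay as the last step left them, time stands still between calls to the robot, and variables do not carry over. Pictures are saved under pics/ and viewed, about 8 in all and at most 12, crops included, and the job is handed in when it is done.

Besides the shell and the picture viewer there is one more tool, called by a JSON object that holds its "name" and its "arguments", one argument or row to a line. send_rows: Moves the arm, as the interface text tells. Its arguments: {"type":"object","properties":{"increments":{"type":"array"},"grip":{"type":"number"},"squeeze":{"type":"number"}},"required":["increments"]}

```bash
mkdir -p pics; python3 - <<'E'
from bench import status, viewer, order, nets
import cv2, numpy as np
s=status.sense(); print(s['clock'],s['tcp_pos'],s['ee_rot'],s['opening'])
for c in ['scene','top']:
    im=viewer.grab_frame(c); cv2.imwrite(f'pics/{c}0.png',im)
    p=viewer.camera_params(c); print(c,np.round(p['intrinsics'],1).tolist(),np.round(p['extrinsics'],4).tolist())
    for l in ['stand','wheel_grip','handle','walnut_center','smallnut_center','longnut_center']:
        print(c,l,[(round(d['score'],2),[round(float(v)) for v in d['extent']]) for d in nets.look_for(c,l)])
a=np.hstack([cv2.imread('pics/scene0.png'),cv2.imread('pics/top0.png')])
E
```

```text
0.0 [ 0.19614437 -0.61924148  0.24140687] [[ 9.53314186e-01  3.01979670e-01 -5.85452627e-04]
 [ 3.01980221e-01 -9.53312978e-01  1.52057353e-03]
 [-9.89372952e-05 -1.62637943e-03 -9.99998673e-01]] 0.08534612318381692
scene [[544.0, 0.0, 282.4], [0.0, 544.0, 210.3], [0.0, 0.0, 1.0]] [[0.6084, 0.4033, -0.6835, 1.3345], [0.7933, -0.3333, 0.5095, -0.5686], [-0.0223, -0.8522, -0.5227, 0.6613], [0.0, 0.0, 0.0, 1.0]]
scene stand [(0.56, [180, 131, 203, 172])]
scene wheel_grip [(0.79, [223, 137, 100, 56])]
scene handle [(0.61, [197, 132, 139, 97])]
scene walnut_center [(0.6, [295, 164, 18, 18])]
scene smallnut_center []
scene longnut_center [(0.76, [158, 275, 18, 17]), (0.48, [228, 171, 23, 12])]
top [[478.3, 0.0, 276.9], [0.0, 478.3, 206.9], [0.0, 0.0, 1.0]] [[-0.0118, -0.9945, 0.1042, 0.5993], [-0.9999, 0.0121, 0.0022, -0.0785], [-0.0034, -0.1041, -0.9946, 0.9375], [0.0, 0.0, 0.0, 1.0]]
top stand [(0.91, [56, 192, 304, 184])]
top wheel_grip [(0.73, [172, 221, 125, 120])]
top handle [(0.95, [124, 211, 235, 147]), (0.2, [175, 219, 128, 119])]
top walnut_center [(0.88, [148, 129, 25, 19]), (0.79, [201, 240, 22, 20])]
top smallnut_center [(0.65, [224, 321, 17, 14])]
top longnut_center [(0.81, [366, 268, 21, 17]), (0.57, [265, 289, 20, 24]), (0.46, [176, 219, 124, 122])]
```

View pics/top0.png

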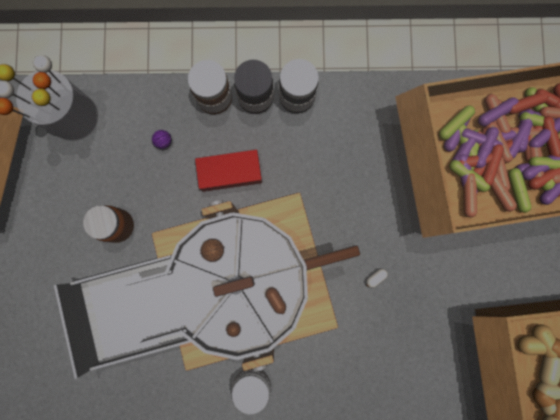

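View pics/scene0.png

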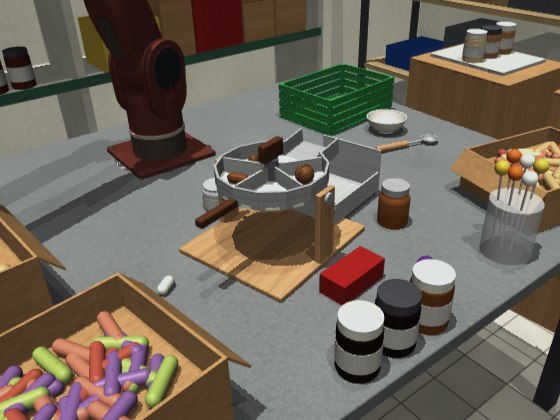

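Top view: the stand has its spout to the left. The bar is at (234,286), the handle at (332,257), the walnut at (212,250), the small nut at (233,328) and the long nut at (275,300). The purple ball at (161,139) and the white piece at (376,278) are the look-alikes. The wheel is near 0 and the walnut is one compartment clockwise of the spout, so it needs about +72° anticlockwise.

```bash
cat > h.py <<'E'
import numpy as np, cv2
from bench import status, viewer, order, nets
def world(cam,uv,z):
    p=viewer.camera_params(cam);K=np.array(p['intrinsics']);T=np.array(p['extrinsics'])
    uv=np.atleast_2d(uv).astype(float)
    r=(T[:3,:3]@np.linalg.inv(K)@np.c_[uv,np.ones(len(uv))].T).T
    return T[:3,3]+r*((z-T[2,3])/r[:,2])[:,None]
E
python3 - <<'E'
from h import *
im=cv2.imread('pics/top0.png'); 
hsv=cv2.cvtColor(im,cv2.COLOR_BGR2HSV)
m=((hsv[...,1]>90)&(hsv[...,2]<125)&((hsv[...,0]<14)|(hsv[...,0]>170))).astype(np.uint8)
n,L,st,c=cv2.connectedComponentsWithStats(m)
out=cv2.resize(im[190:390,40:400],None,fx=2.2,fy=2.2,interpolation=cv2.INTER_CUBIC)
for i in range(1,n):
    if st[i,4]>60 and 50<c[i,0]<400 and c[i,1]>190:
        pts=np.argwhere(L==i)[:,::-1].astype(np.float32)
        R=cv2.minAreaRect(pts); print(i,st[i],c[i].round(1),[np.round(v,1) for v in R])
        b=((cv2.boxPoints(R)-[40,190])*2.2).astype(int); cv2.polylines(out,[b],True,(0,255,0),1)
cv2.imwrite('pics/crop1.png',out)
E
```

```text
191 [102 207  31  34 395] [120.9 225.6] [array([118.7, 226.4]), array([25.1, 35. ]), np.float64(15.3)]
204 [202 240  20  20 324] [211.6 249.6] [array([211.5, 249.5]), array([19., 19.]), np.float64(90.0)]
205 [305 247  54  22 509] [331.1 257.1] [array([331.8, 255.6]), array([12.3, 53.5]), np.float64(74.5)]
210 [214 278  38  17 296] [233.  286.2] [array([232.9, 286.1]), array([ 8.1, 38.1]), np.float64(74.7)]
211 [267 289  18  24 213] [275.5 300.5] [array([275.6, 300.6]), array([26.1, 10.3]), np.float64(59.0)]
284 [228 324  11  12  99] [232.9 329.4] [array([233. , 329.5]), array([11., 10.]), np.float64(90.0)]
```

View pics/crop1.png

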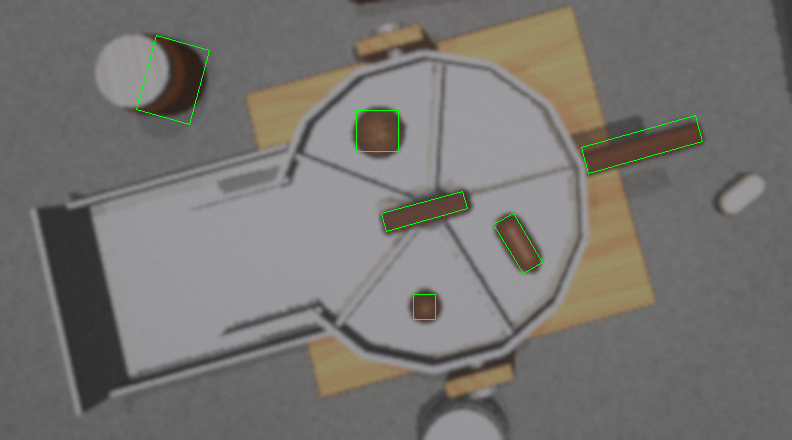

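```bash
python3 - <<'E'
from h import *
g=world('top',[(233.2,286.2)],.231)[0]
d=np.array([-np.cos(np.radians(15.4)),np.sin(np.radians(15.4))])
bar=world('top',[(233.2,286.2),(233.2-18*.965,286.2+18*.26)],.231); v=bar[1]-bar[0]; print('bar yaw',np.degrees(np.arctan2(v[1],v[0])))
h=world('top',[(331.4,256.8),(331.4+26*.965,256.8-26*.265),(331.4-26*.965,256.8+26*.265)],.158)
v=h[2]-h[1]; print('handle yaw',np.degrees(np.arctan2(v[1],v[0])),h, 'from hub',np.linalg.norm(h-g,axis=1))
v=g-h[1]; print('hub-handle yaw',np.degrees(np.arctan2(v[1],v[0])))
print('hub',g)
for n,uv,z in [('wal',(211.8,249.8),.169),('small',(233,329),.162),('long',(275.5,300.5),.161)]:
    w=world('top',[uv],z)[0]; r=w-g; print(n,w,np.hypot(*r[:2]),np.degrees(np.arctan2(r[1],r[0])))
s=status.sense(); R=s['ee_rot'];print(s['q'],R.T@(g-s['tcp_pos']))
E
```

```text
bar yaw 104.27448539975418
handle yaw 104.55602281104666 [[ 0.59847731 -0.1641323   0.158     ]
 [ 0.60911082 -0.2050838   0.158     ]
 [ 0.58787169 -0.12328821  0.158     ]] from hub [0.17383646 0.21297597 0.13669416]
hub-handle yaw 104.93152862664593
hub [ 0.55755874 -0.01176503  0.231     ]
wal [0.61190198 0.02822949 0.169     ] 0.067474065887634 36.35163104413998
small [ 0.48630457 -0.00477498  0.162     ] 0.07159620982307137 174.39719759237522
long [ 0.53003171 -0.07277984  0.161     ] 0.06693687190824564 -114.28267014615842
[66.73749589 19.09108483  2.28768823 83.96150822 -0.7690551  76.9673983
 -3.35099377] [ 0.52796908 -0.47037518  0.01135213]
```

{"name": "send_rows", "arguments": {
  "increments": [
    {"translation": [0, 0, -1.5], "delta_rot": [0, 0, 0]},
    {"translation": [0, 0, -1.5], "delta_rot": [0, 0, 0]},
    {"translation": [13.2, -11.76, -1.5], "delta_rot": [0, 0, -7]},
    {"translation": [13.2, -11.76, -1.5], "delta_rot": [0, 0, -14.5]},
    {"translation": [13.2, -11.76, -1.5], "delta_rot": [0, 0, -14.5]},
    {"translation": [13.2, -11.76, -1.5], "delta_rot": [0, 0, -14.5]},
    {"translation": [13.2, -11.76, -1.5], "delta_rot": [0, 0, -14.5]},
    {"translation": [13.2, -11.76, -1.5], "delta_rot": [0, 0, -14.5]},
    {"translation": [13.2, -11.76, -1.5], "delta_rot": [0, 0, -14.5]},
    {"translation": [13.2, -11.76, -1.5], "delta_rot": [0, 0, -14.5]},
    {"translation": [13.2, -11.76, -1.5], "delta_rot": [0, 0, -14.5]},
    {"translation": [13.2, -11.76, -1.5], "delta_rot": [0, 0, -14.5]},
    {"translation": [13.2, -11.76, -1.5], "delta_rot": [0, 0, -14.5]},
    {"translation": [13.2, -11.76, -1.5], "delta_rot": [0, 0, -14.5]},
    {"translation": [13.2, -11.76, -1.5], "delta_rot": [0, 0, -14.5]},
    {"translation": [13.2, -11.76, -1.5], "delta_rot": [0, 0, -14.5]},
    {"translation": [13.2, -11.76, -1.5], "delta_rot": [0, 0, -14.5]},
    {"translation": [13.2, -11.76, -1.5], "delta_rot": [0, 0, -14.5]}
  ],
  "grip": 0.55
}}

```text
clock: 2.95
tcp_pos: [0.5574, -0.0127, 0.3025]
ee_rot: [[-0.25, 0.968, 0.0], [0.968, 0.25, -0.0], [-0.0, 0.0, -1.0]]
wrist_force: [-0.2, 0.2, -0.1]
opening: 0.0472
```

```bash
python3 - <<'E'
from h import *
s=status.sense(); print(s['q'])
im=viewer.grab_frame('wrist'); cv2.imwrite('pics/w1.png',im)
p=viewer.camera_params('wrist'); K=np.array(p['intrinsics']);T=np.array(p['T_tool_cam']); print(K,T.round(4))
def proj(w):
    t=s['ee_rot'].T@(np.array(w)-s['tcp_pos']); c=np.linalg.inv(T)@np.r_[t,1]; c=c[:3]
    th=np.arctan2(np.hypot(c[0],c[1]),c[2]); k=K[0,0]*th/np.hypot(c[0],c[1]); return K[0,2]+k*c[0],K[1,2]+k*c[1]
hub=np.array([.5576,-.0118]);y=np.radians(104.6);u=np.array([np.cos(y),np.sin(y)]);n=np.array([-u[1],u[0]])
pts=[np.r_[hub+a*.03*u+b*.008*n,.231] for a,b in[(1,1),(1,-1),(-1,-1),(-1,1)]]
cv2.polylines(im,[np.int32([proj(q) for q in pts])],True,(0,255,0),1)
pts=[np.r_[hub-a*u+b*.009*n,.158] for a,b in[(.115,1),(.115,-1),(.205,-1),(.205,1)]]
cv2.polylines(im,[np.int32([proj(q) for q in pts])],True,(0,255,0),1)
cv2.imwrite('pics/w1.png',im)
E
```

```text
[ 28.07512858   9.64592986 -35.40776493  90.21969006   5.65177236
  81.92123351   6.74090684]
[[325.1922621    0.         282.23240797]
 [  0.         325.1922621  211.86611644]
 [  0.           0.           1.        ]] [[-9.000e-04 -9.656e-01 -2.601e-01  6.500e-02]
 [ 1.000e+00 -8.000e-04 -5.000e-04  1.100e-03]
 [ 2.000e-04 -2.601e-01  9.656e-01 -1.310e-01]
 [ 0.000e+00  0.000e+00  0.000e+00  1.000e+00]]
```

View pics/w1.png

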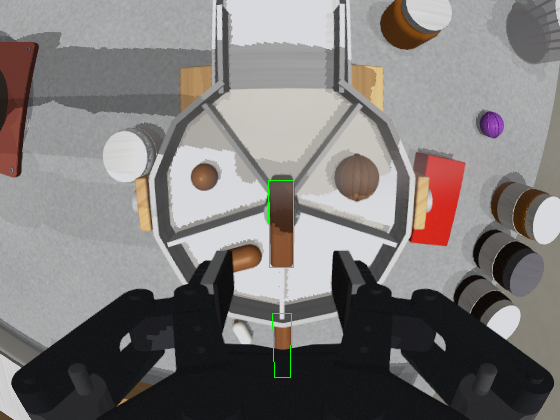

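The wrist view shows the predicted bar outline (282,224) right on the real bar, with the handle outline (282,345) also on target. Next I descend and pinch.

{"name": "send_rows", "arguments": {
  "increments": [
    {"translation": [0.02, 0, 1.2], "delta_rot": [0, 0, 0]},
    {"translation": [0.02, 0, 2.0], "delta_rot": [0, 0, 0]},
    {"translation": [0.02, 0, 2.32], "delta_rot": [0, 0, 0]},
    {"translation": [0.02, 0, 2.32], "delta_rot": [0, 0, 0]},
    {"translation": [0.02, 0, 2.32], "delta_rot": [0, 0, 0]}
  ]
}}

```text
clock: 3.62
tcp_pos: [0.5582, -0.0109, 0.211]
ee_rot: [[-0.252, 0.968, 0.002], [0.968, 0.252, -0.0], [-0.001, 0.002, -1.0]]
wrist_force: [-0.6, -0.3, 0.7]
opening: 0.0471
```

{"name": "send_rows", "arguments": {
  "increments": [
    {"translation": [0, 0, 0], "delta_rot": [0, 0, 0]},
    {"translation": [0, 0, 0], "delta_rot": [0, 0, 0]},
    {"translation": [0, 0, 0], "delta_rot": [0, 0, 0]},
    {"translation": [0, 0, 0], "delta_rot": [0, 0, 0]},
    {"translation": [0, 0, 0], "delta_rot": [0, 0, 0]},
    {"translation": [0, 0, 0], "delta_rot": [0, 0, 0]}
  ],
  "grip": 0,
  "squeeze": 30
}}

```text
clock: 4.38
tcp_pos: [0.5567, -0.0113, 0.2104]
ee_rot: [[-0.251, 0.968, -0.001], [0.968, 0.251, -0.001], [-0.001, -0.001, -1.0]]
wrist_force: [-8.8, -1.4, 9.1]
opening: 0.0156
```

{"name": "send_rows", "arguments": {
  "increments": [
    {"translation": [0, 0, 0], "delta_rot": [0, 0, -0.3]},
    {"translation": [0, 0, 0], "delta_rot": [0, 0, -0.9]},
    {"translation": [0, 0, 0], "delta_rot": [0, 0, -1.6]},
    {"translation": [0, 0, 0], "delta_rot": [0, 0, -2.3]},
    {"translation": [0, 0, 0], "delta_rot": [0, 0, -3.0]},
    {"translation": [0, 0, 0], "delta_rot": [0, 0, -3.7]},
    {"translation": [0, 0, 0], "delta_rot": [0, 0, -4.4]},
    {"translation": [0, 0, 0], "delta_rot": [0, 0, -5.1]},
    {"translation": [0, 0, 0], "delta_rot": [0, 0, -5.8]},
    {"translation": [0, 0, 0], "delta_rot": [0, 0, -6.5]},
    {"translation": [0, 0, 0], "delta_rot": [0, 0, -7.2]},
    {"translation": [0, 0, 0], "delta_rot": [0, 0, -7.9]},
    {"translation": [0, 0, 0], "delta_rot": [0, 0, -8.6]},
    {"translation": [0, 0, 0], "delta_rot": [0, 0, -9.3]},
    {"translation": [0, 0, 0], "delta_rot": [0, 0, -10.0]},
    {"translation": [0, 0, 0], "delta_rot": [0, 0, -10.7]},
    {"translation": [0, 0, 0], "delta_rot": [0, 0, -11.3]},
    {"translation": [0, 0, 0], "delta_rot": [0, 0, -11.8]},
    {"translation": [0, 0, 0], "delta_rot": [0, 0, -12.0]},
    {"translation": [0, 0, 0], "delta_rot": [0, 0, -12.0]}
  ]
}}

```text
clock: 6.88
tcp_pos: [0.5558, -0.0123, 0.2104]
ee_rot: [[-0.998, 0.061, -0.003], [0.061, 0.998, -0.002], [0.003, -0.003, -1.0]]
wrist_force: [-14.6, -5.0, 13.0]
opening: 0.0156
```

{"name": "send_rows", "arguments": {
  "increments": [
    {"translation": [0, 0, 0], "delta_rot": [0, 0, 0]},
    {"translation": [0, 0, 0], "delta_rot": [0, 0, 0]},
    {"translation": [0, 0, 0], "delta_rot": [0, 0, 0]},
    {"translation": [0, 0, -0.5], "delta_rot": [0, 0, 0]},
    {"translation": [0, 0, -1.2], "delta_rot": [0, 0, 0]},
    {"translation": [0, 0, -2.3], "delta_rot": [0, 0, 0]},
    {"translation": [0, 0, -2.3], "delta_rot": [0, 0, 0]}
  ],
  "grip": 0.55
}}

```text
clock: 7.75
tcp_pos: [0.5591, -0.0103, 0.3063]
ee_rot: [[-0.998, 0.059, 0.007], [0.059, 0.998, -0.0], [-0.007, 0.0, -1.0]]
wrist_force: [1.1, -0.8, -1.3]
opening: 0.047
```

{"name": "send_rows", "arguments": {
  "increments": [
    {"translation": [-1.35, -4.16, 0], "delta_rot": [0, 0, 12]},
    {"translation": [-1.35, -4.16, 0], "delta_rot": [0, 0, 12]},
    {"translation": [-1.35, -4.16, 0], "delta_rot": [0, 0, 12]},
    {"translation": [-1.35, -4.16, 0], "delta_rot": [0, 0, 12]},
    {"translation": [-1.35, -4.16, 0], "delta_rot": [0, 0, 12]},
    {"translation": [-1.35, -4.16, 0], "delta_rot": [0, 0, 12]},
    {"translation": [-1.35, -4.16, 0], "delta_rot": [0, 0, 12]},
    {"translation": [-1.35, -4.16, 0], "delta_rot": [0, 0, 12]},
    {"translation": [-1.35, -4.16, 0], "delta_rot": [0, 0, 12]},
    {"translation": [-1.35, -4.16, 0], "delta_rot": [0, 0, 12]}
  ]
}}

```text
clock: 9.0
tcp_pos: [0.6013, -0.1803, 0.3015]
ee_rot: [[-0.253, 0.967, -0.0], [0.967, 0.253, 0.0], [0.0, -0.0, -1.0]]
wrist_force: [-0.5, 0.4, 0.8]
opening: 0.0471
```

```bash
cat >> h.py <<'E'
hub=np.array([.5576,-.0118]);yaw=np.radians(104.6);u=np.array([np.cos(yaw),np.sin(yaw)]);n=np.array([-u[1],u[0]])
def proj(s,w):
    p=viewer.camera_params('wrist'); K=np.array(p['intrinsics']);T=np.array(p['T_tool_cam'])
    t=s['ee_rot'].T@(np.array(w)-s['tcp_pos']); c=np.linalg.inv(T)@np.r_[t,1]; c=c[:3]
    th=np.arctan2(np.hypot(c[0],c[1]),c[2]); k=K[0,0]*th/np.hypot(c[0],c[1]); return K[0,2]+k*c[0],K[1,2]+k*c[1]
E
python3 - <<'E'
from h import *
s=status.sense(); print(s['q'],s['tcp_pos'],s['ee_rot'])
im=viewer.grab_frame('wrist')
pts=[np.r_[hub-a*u+b*.009*n,.158] for a,b in[(.115,1),(.115,-1),(.205,-1),(.205,1)]]
cv2.polylines(im,[np.int32([proj(s,q) for q in pts])],True,(0,255,0),1)
for q in [hub+.06*u]: print(proj(s,np.r_[q,.169]))
cv2.imwrite('pics/w2.png',im)
t=np.r_[hub-.175*u,.142]; print('delta units',s['ee_rot'].T@(t-s['tcp_pos'])/.04)
E
```

```text
[ 35.54622782  17.75257866 -29.49154333  80.68552109   8.67704286
  83.81930711  20.96996666] [ 0.6013144  -0.18031871  0.30153941] [[-2.53333116e-01  9.67379102e-01 -7.69690191e-05]
 [ 9.67379094e-01  2.53333124e-01  1.28544419e-04]
 [ 1.43849986e-04 -4.18936618e-05 -9.99999989e-01]]
(np.float64(281.4134603657474), np.float64(-59.172560299683255))
delta units [-0.02317535  0.00452712  3.98848165]
```

View pics/w2.png

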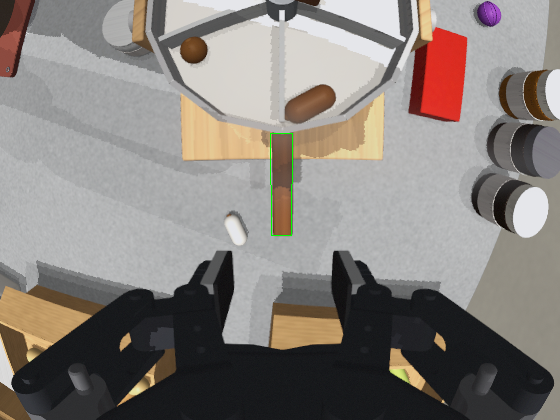

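The handle outline sits on the bar at (282,184). The small nut (194,50) and long nut (310,104) have moved round. Next I check the walnut from the top camera, then descend onto the handle.

```bash
python3 - <<'E'
from h import *
im=viewer.grab_frame('top'); cv2.imwrite('pics/top2.png',im)
for l,z in [('walnut_center',.169),('smallnut_center',.162),('longnut_center',.161)]:
    for d in nets.look_for('top',l):
        e=d['extent']; w=world('top',[(e[0]+e[2]/2,e[1]+e[3]/2)],z)[0,:2]-hub
        print(l,round(d['score'],2),np.round(e),np.round([w@u,w@n],4))
E
```

```text
walnut_center 0.9 [174. 267.  22.  24.] [ 0.0774 -0.0285]
walnut_center 0.79 [152. 127.  22.  22.] [ 0.0571 -0.2614]
smallnut_center 0.52 [265. 316.  15.  14.] [-0.0378  0.0736]
```

{"name": "send_rows", "arguments": {
  "increments": [
    {"translation": [-0.02, 0, 1.3], "delta_rot": [0, 0, 0]},
    {"translation": [-0.02, 0, 2.6], "delta_rot": [0, 0, 0]},
    {"translation": [-0.02, 0, 3.5], "delta_rot": [0, 0, 0]},
    {"translation": [-0.02, 0, 3.98], "delta_rot": [0, 0, 0]},
    {"translation": [-0.02, 0, 3.98], "delta_rot": [0, 0, 0]},
    {"translation": [-0.02, 0, 3.98], "delta_rot": [0, 0, 0]}
  ]
}}

```text
clock: 10.0
tcp_pos: [0.6026, -0.1812, 0.1441]
ee_rot: [[-0.252, 0.968, 0.002], [0.968, 0.252, -0.001], [-0.001, 0.002, -1.0]]
wrist_force: [-0.1, 0.6, 0.6]
opening: 0.0471
```

{"name": "send_rows", "arguments": {
  "increments": [
    {"translation": [0, 0, 0], "delta_rot": [0, 0, 0]},
    {"translation": [0, 0, 0], "delta_rot": [0, 0, 0]},
    {"translation": [0, 0, 0], "delta_rot": [0, 0, 0]},
    {"translation": [0, 0, 0], "delta_rot": [0, 0, 0]},
    {"translation": [0, 0, 0], "delta_rot": [0, 0, 0]},
    {"translation": [0, 0, 0], "delta_rot": [0, 0, 0]}
  ],
  "grip": 0,
  "squeeze": 40
}}

```text
clock: 10.75
tcp_pos: [0.6017, -0.1814, 0.1433]
ee_rot: [[-0.252, 0.968, 0.001], [0.968, 0.252, -0.001], [-0.001, 0.0, -1.0]]
wrist_force: [-3.2, 0.3, 6.4]
opening: 0.0171
```

```bash
python3 - <<'E'
# arc in tool frame: x along bar towards spout, z down; TCP at r=.175 behind, .008 below hinge height
import numpy as np
for a in np.radians([3,6,10,15,20,25,30,32]):
    x,z=-.175,-.006   # stand frame rel hinge
    X=x*np.cos(a)+z*np.sin(a); Z=-x*np.sin(a)+z*np.cos(a)
    print(np.degrees(a).round(),'dx',round((X-x)/.04,2),'dz',round(-(Z-z)/.04,2))
E
```

```text
3.0 dx -0.0 dz -0.23
6.0 dx 0.01 dz -0.46
10.0 dx 0.04 dz -0.76
15.0 dx 0.11 dz -1.14
20.0 dx 0.21 dz -1.51
25.0 dx 0.35 dz -1.86
30.0 dx 0.51 dz -2.21
32.0 dx 0.59 dz -2.34
```

{"name": "send_rows", "arguments": {
  "increments": [
    {"translation": [0, 0, -0.12], "delta_rot": [0, -0.25, 0]},
    {"translation": [0, 0, -0.23], "delta_rot": [0, -0.5, 0]},
    {"translation": [0, 0, -0.35], "delta_rot": [0, -0.75, 0]},
    {"translation": [0.01, 0, -0.46], "delta_rot": [0, -1, 0]},
    {"translation": [0.02, 0, -0.6], "delta_rot": [0, -1.3, 0]},
    {"translation": [0.04, 0, -0.76], "delta_rot": [0, -1.67, 0]},
    {"translation": [0.07, 0, -0.95], "delta_rot": [0, -2.08, 0]},
    {"translation": [0.11, 0, -1.14], "delta_rot": [0, -2.5, 0]},
    {"translation": [0.16, 0, -1.33], "delta_rot": [0, -2.92, 0]},
    {"translation": [0.21, 0, -1.51], "delta_rot": [0, -3.33, 0]},
    {"translation": [0.28, 0, -1.69], "delta_rot": [0, -3.75, 0]},
    {"translation": [0.35, 0, -1.86], "delta_rot": [0, -4.17, 0]},
    {"translation": [0.43, 0, -2.04], "delta_rot": [0, -4.58, 0]},
    {"translation": [0.48, 0, -2.14], "delta_rot": [0, -4.83, 0]},
    {"translation": [0.51, 0, -2.21], "delta_rot": [0, -5, 0]},
    {"translation": [0.51, 0, -2.21], "delta_rot": [0, -5, 0]},
    {"translation": [0.51, 0, -2.21], "delta_rot": [0, -5, 0]},
    {"translation": [0.51, 0, -2.21], "delta_rot": [0, -5, 0]},
    {"translation": [0.51, 0, -2.21], "delta_rot": [0, -5, 0]},
    {"translation": [0.51, 0, -2.21], "delta_rot": [0, -5, 0]}
  ]
}}

```text
clock: 13.25
tcp_pos: [0.5965, -0.162, 0.2316]
ee_rot: [[-0.217, 0.968, 0.127], [0.837, 0.251, -0.486], [-0.502, 0.001, -0.865]]
wrist_force: [1.7, -6.7, -0.1]
opening: 0.0172
```

```bash
python3 - <<'E'
from h import *
im=viewer.grab_frame('top'); cv2.imwrite('pics/top3.png',cv2.resize(im[160:400,30:400],None,fx=2,fy=2))
for l,z in [('walnut_center',.035),('smallnut_center',.162),('longnut_center',.161)]:
    for d in nets.look_for('top',l):
        e=d['extent']; w=world('top',[(e[0]+e[2]/2,e[1]+e[3]/2)],z)[0,:2]-hub
        print(l,round(d['score'],2),np.round(e),np.round([w@u,w@n],4))
E
```

```text
walnut_center 0.76 [150. 129.  20.  18.] [ 0.0853 -0.3038]
smallnut_center 0.59 [185. 211. 168. 144.] [-0.0502  0.0129]
longnut_center 0.73 [365. 270.  24.  16.] [-0.2188  0.0505]
longnut_center 0.54 [ 53. 190. 301. 188.] [ 0.0524 -0.0129]
```

View pics/top3.png

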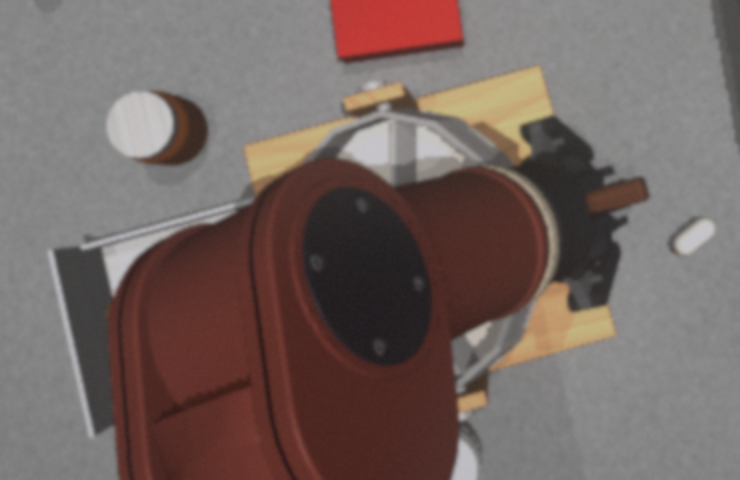

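The arm hides the pan and tray from above, so I check the other cameras.

```bash
python3 - <<'E'
from h import *
a=viewer.grab_frame('scene'); b=viewer.grab_frame('wrist')
for c in('scene','wrist'):
  for l in ['walnut_center','smallnut_center','longnut_center']:
    print(c,l,[(round(d['score'],2),np.round(d['extent'])) for d in nets.look_for(c,l)])
cv2.imwrite('pics/sw.png',np.hstack([cv2.resize(a[100:320,150:430],(400,314)),cv2.resize(b,(400,314))]))
E
```

```text
scene walnut_center []
scene smallnut_center []
scene longnut_center [(0.76, array([158., 276.,  17.,  16.]))]
wrist walnut_center []
wrist smallnut_center []
wrist longnut_center [(0.56, array([211., 141.,  30.,  31.]))]
```

View pics/sw.png

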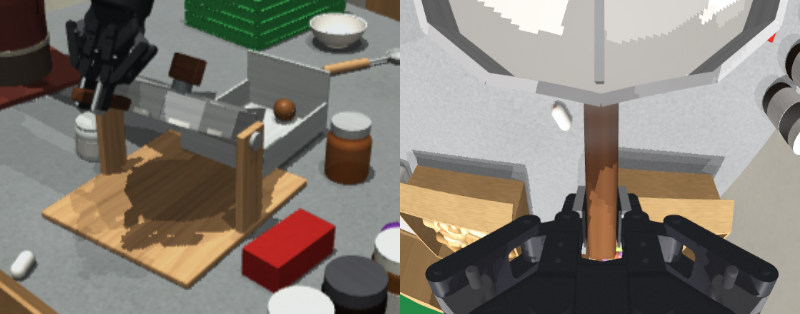

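The walnut is in the tray, at about (285,108) in the left half of the picture. I lower the handle along the same arc.

{"name": "send_rows", "arguments": {
  "increments": [
    {"translation": [0.01, 0, 0.19], "delta_rot": [0, 0.42, 0]},
    {"translation": [0.03, 0, 0.38], "delta_rot": [0, 0.83, 0]},
    {"translation": [0.06, 0, 0.57], "delta_rot": [0, 1.25, 0]},
    {"translation": [0.09, 0, 0.76], "delta_rot": [0, 1.67, 0]},
    {"translation": [0.14, 0, 0.94], "delta_rot": [0, 2.08, 0]},
    {"translation": [0.19, 0, 1.13], "delta_rot": [0, 2.5, 0]},
    {"translation": [0.25, 0, 1.31], "delta_rot": [0, 2.92, 0]},
    {"translation": [0.315, 0, 1.49], "delta_rot": [0, 3.33, 0]},
    {"translation": [0.39, 0, 1.66], "delta_rot": [0, 3.75, 0]},
    {"translation": [0.47, 0, 1.835], "delta_rot": [0, 4.17, 0]},
    {"translation": [0.56, 0, 2.0], "delta_rot": [0, 4.58, 0]},
    {"translation": [0.61, 0, 2.08], "delta_rot": [0, 4.79, 0]},
    {"translation": [0.66, 0, 2.165], "delta_rot": [0, 5, 0]},
    {"translation": [0.66, 0, 2.165], "delta_rot": [0, 5, 0]},
    {"translation": [0.66, 0, 2.165], "delta_rot": [0, 5, 0]},
    {"translation": [0.66, 0, 2.165], "delta_rot": [0, 5, 0]}
  ]
}}

```text
clock: 15.85
tcp_pos: [0.6017, -0.1813, 0.1434]
ee_rot: [[-0.252, 0.968, 0.0], [0.968, 0.252, -0.001], [-0.001, 0.0, -1.0]]
wrist_force: [-1.1, -4.5, 5.7]
opening: 0.0171
```

{"name": "send_rows", "arguments": {
  "increments": [
    {"translation": [0, 0, 0], "delta_rot": [0, 0, 0]},
    {"translation": [0, 0, 0], "delta_rot": [0, 0, 0]},
    {"translation": [0, 0, 0], "delta_rot": [0, 0, 0]},
    {"translation": [0, 0, 0], "delta_rot": [0, 0, 0]},
    {"translation": [0, 0, -1], "delta_rot": [0, 0, 0]},
    {"translation": [0, 0, -2], "delta_rot": [0, 0, 0]},
    {"translation": [-1, 0, -3.5], "delta_rot": [0, 0, 0]},
    {"translation": [-3, 0, -4], "delta_rot": [0, 0, 0]},
    {"translation": [-4, 0, -4], "delta_rot": [0, 0, 0]},
    {"translation": [-4, 0, -4], "delta_rot": [0, 0, 0]},
    {"translation": [-4, 0, -4], "delta_rot": [0, 0, 0]}
  ],
  "grip": 0.55
}}

```text
clock: 17.23
tcp_pos: [0.6419, -0.3358, 0.3018]
ee_rot: [[-0.251, 0.968, -0.001], [0.968, 0.251, 0.001], [0.001, -0.0, -1.0]]
wrist_force: [-0.1, 0.3, -0.4]
opening: 0.0469
```

```bash
python3 - <<'E'
from h import *
a=viewer.grab_frame('scene'); b=viewer.grab_frame('top')
for l,z in [('walnut_center',.035),('smallnut_center',.162),('longnut_center',.161)]:
    for d in nets.look_for('top',l):
        e=d['extent']; w=world('top',[(e[0]+e[2]/2,e[1]+e[3]/2)],z)[0,:2]-hub
        print(l,round(d['score'],2),np.round(e),np.round([w@u,w@n],4))
cv2.imwrite('pics/fin.png',np.hstack([cv2.resize(a[100:320,150:430],(400,314)),cv2.resize(b[160:400,50:380],(400,291))[:314] if 0 else cv2.resize(b[160:410,50:380],(400,314))]))
E
```

```text
walnut_center 0.87 [152. 130.  21.  17.] [ 0.0815 -0.3014]
smallnut_center 0.59 [244. 284.  15.  16.] [-0.0183  0.018 ]
longnut_center 0.64 [366. 271.  23.  14.] [-0.2192  0.0508]
longnut_center 0.62 [242. 257.  25.  23.] [-0.033  -0.0156]
```

View pics/fin.png

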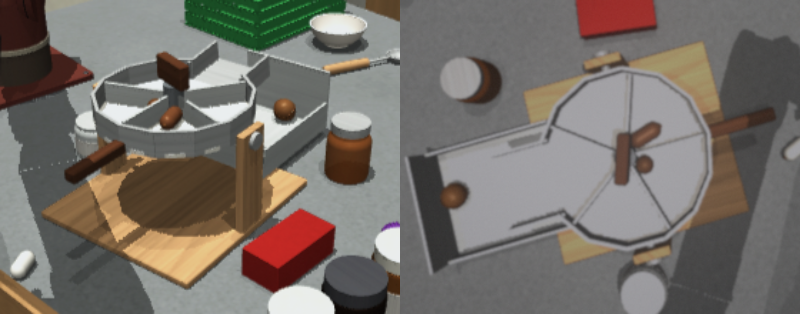

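The final view shows the walnut in the tray at (453,195), the long nut (647,133) and small nut (645,164) in the pan, and the carousel level with the gripper clear.

```bash
python3 -c "
from bench import order; print(order.sign_off())"
```

```text
the job is handed in; nothing more can be done
None
```

The walnut is in the catch tray, and I handed the job in at about 17.5 s of the 51 s limit. I turned the wheel 72° anticlockwise by its centre grip, which brought the walnut's compartment to the spout. I then pinched the back handle, tipped the pan about 30° (0.52 rad), lowered it to level and backed the gripper away.

**Final checks:**
- **Walnut:** it lay in the same spot in both scene pictures, after tipping and after lowering, so it appears to be at rest.
- **Other nuts:** the small nut and the long nut were both still in the pan.
- **Carousel:** it looked level again, and the handle had gone back to its starting height before I let go.
- **Gripper:** it was clear of everything, with the wrist force at about 0.

**Where the checks fell short:**
- **Networks:** in the last top view they missed the walnut in the tray and reported only the purple look-alike. Its position there comes from the pictures by eye.
- **Before tipping:** the walnut sat about 28 mm to one side of the spout's centre line, inside the 45 mm limit.

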